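# Index the vial carousel to its next station

### The job

Turn the vial carousel counterclockwise (seen from above) to its next station and leave it locked there: pull the yellow spring plunger knob up, turn the table off its present hole, then let the plunger down so that it rides on the index plate and drops fully home into the next hole by itself. The holes are hidden and their spacing is not exact, so find the hole by feel: turn slowly, never lean hard on a locked pin, keep the three vials standing in their cups and leave the other glassware and pots alone.

Things in the scene. Friction and masses are not known exactly. Their poses are not given: they have to be found in the camera images.
- carousel_base: round grey carousel base, 236 mm across, fixed to the bench, placed anew each run. Origin on the turning axis at bench level, z up; its -x axis points to where the plunger stands at turntable angle 0. The aluminium turntable on it (216 mm across, top at z = 46 mm) carries the plunger 85 mm from the axis and three black vial cups on the far side
- turntable (a joint): turntable angle, rad: 0 in the present hole, grows counterclockwise from above, range -0.3 to 2.2, light friction. Plunger at base direction (-cos q, -sin q). The next hole is somewhere from 0.78 to 1.38, new each run, hidden; the one 0.75 after it is wrong. Holes are 11 mm wide, the round-nosed pin 8 mm: cross a hole slowly (10 to 20 mm/s) or the pin skips it
- plunger (a joint): how far the plunger is lifted, m: 0 = fully home, possible only in a hole; 0.008 to 0.009 = pin rides on top of the index plate, out of the hole; end stop at 0.016 (do not pull against it). A spring pushes it down with 6 N when home, 8 N at 0.009, 9.5 N at 0.014. The pin must never press on the plate with over 18 N; riding free takes a 1 to 2 N push, so stop when it rises
- knob (a point): grip point of the yellow plunger knob, an upright cylinder 24 mm across, 30 mm tall; on its axis, 18 mm above its underside, 80 mm above the bench when home. Below it a steel sleeve, 18 mm across and 16 mm tall, fixed to the turntable. Moves with plunger and turntable. Pushing the ungripped knob or the sleeve sideways turns the table and leaves the plunger free to drop
- vial_1: capped 20 ml sample vial with a black cap, 27 mm diameter, 58 mm tall, standing loose in one of the three black cups of the turntable; origin at the centre of its underside, z up
- vial_3: capped 20 ml sample vial with a blue cap, 27 mm diameter, 58 mm tall, standing loose in one of the three black cups of the turntable; origin at the centre of its underside, z up
- vial_4: capped 20 ml sample vial with a red cap, 27 mm diameter, 58 mm tall, standing loose in one of the three black cups of the turntable; origin at the centre of its underside, z up
- beaker: clear glass beaker, 54 mm diameter, 70 mm tall, loose bystander to the left; origin at the centre of its underside
- flask: conical flask, 63 mm diameter, 103 mm tall, loose bystander far to the left; origin at the centre of its underside
- sample_pot: white sample pot with a blue lid, 47 mm diameter, 66 mm tall, loose bystander to the right; origin at the centre of its underside

How it is judged (in metres and radians):
On the way, in this order (a step that is already met when the one before it is completed fails the run):
1. the plunger is pulled clear of its present hole (value of joint plunger above 0.0075 m and value of joint turntable below 0.3 rad), for 0.1 s.
2. the turntable is turned off its present hole, counterclockwise (value of joint turntable above 0.35 rad), for 0.1 s.
At the end, for the whole second after the job is handed in: the plunger is fully home (within 2 mm) in the next hole (turntable at 0.72 to 1.45 rad, at rest), and the three vials stand upright (within 0.12 rad) in their cups on the turntable (origin 44 to 54 mm above the bench, 64 to 80 mm from the turning axis) (value of joint plunger below 0.002 m and value of joint turntable between 0.72 and 1.45 rad and velocity of joint turntable between -0.05 and 0.05 rad/s and angle between each of vial_1, vial_3, vial_4's own z axis and vertical below 0.12 rad and z of vial_1 in the frame of carousel_base between 0.044 and 0.054 m and horizontal distance between vial_1 and carousel_base between 0.064 and 0.08 m and z of vial_3 in the frame of carousel_base between 0.044 and 0.054 m and horizontal distance between vial_3 and carousel_base between 0.064 and 0.08 m and z of vial_4 in the frame of carousel_base between 0.044 and 0.054 m and horizontal distance between vial_4 and carousel_base between 0.064 and 0.08 m); the robot touches nothing.
It fails at once if the plunger's pin is pressed against the index plate with more than 18 N (leaning on a locked pin) (contact force between plunger_c1 and anything else above 18 N).
It fails at once if a vial is tipped by more than 0.4 rad (angle between any of vial_1, vial_3, vial_4's own z axis and vertical above 0.4 rad).
It fails at once if the beaker, flask or sample pot is moved by more than 20 mm (distance of any of beaker, flask, sample_pot from where it was at the start of the episode above 0.02 m).
It also fails if it takes over 51 s, if anything falls off the work surface, if the arm or the gripper's body presses on something with over 40 N, if the wrist force passes 120 N, or if a joint passes its speed limit or range.

### The arm

A 6-joint arm with a two-finger parallel gripper is mounted at the origin on a cart in front of the work surface, level with it; the furniture and walls round the work are solid. World frame = base frame: x ahead of the robot, y to its left, z up, the work surface at z = 0. Lengths are in mm, angles in rad, forces in N, time in s.
With the tool pointing down it reaches from about 400 to 925 mm from the base axis. Payload 12.5 kg.
Tool frame: the origin (TCP) lies midway between the tips of the shut fingers; the grasp point (between the pads) lies 19 mm behind it (env.tcp_to_grasp is the distance from the TCP to the grasp point, in mm); z points along the fingers, y is the line along which they close (so a half turn about z gives the same grasp; the last joint's range is limited). The gripper opens to 95 mm and grips with 3 to 60 N. Pads are 20 mm wide; open, the fingers measure 119 mm over their backs; the gripper's body (75 mm by 180 mm) begins 59 mm behind the grasp point.
Start: joints at [1.135, 0.491, 1.559, -0, 1.092, -0.106], TCP at [202.392, 591.341, 214.661] pointing down, gripper open.
Joint ranges: [-3.1, 3.1], [-0.84, 2.19], [0.05, 2.79], [-1.13, 4.28], [0.06, 2.93], [-2.69, 2.69]. Speed limits (rad/s): [2.22, 2.22, 2.79, 3.14, 3.14, 3.14].

### API

Orientations are given as [roll, pitch, yaw] about the fixed x, y, z axes, in that order (R = Rz(yaw) Ry(pitch) Rx(roll)).
In Python, from cell import env gives the robot as it stands. The module is installed in compiled form; this text tells all that it offers.
- The arm moves only by the tool step_arm, never from a script. Its argument "plan" is a list that holds one entry, the list of rows, each a list of 5 numbers: the shift along the tool's x, y, z in mm, then the turn about the tool's z in degrees, then the opening, from -1 (shut) to 1 (fully open). A call has 1 to 8 rows; each row is the pose to reach, as a shift and turn from the pose commanded when the call began, along the tool's axes at that moment; what a row does not reach only later rows make up. A row lasts 1/12 s, in which the tool goes at most 41.7 mm and 7.16 degrees, less where a joint would pass 70% of its speed; a pose out of reach is approached as far as the arm can. A call with a gripper value outside its range is refused whole. The fingers move at their own pace and stop on an object; the grip force is fixed at half the most. Time passes only in rows, so rows that repeat a pose let the fingers close. It gives the time, the measured TCP pose, the force, the opening and the grip force at its end, in the units of the state.
- env.state(): the state, without advancing time (a new reading comes with each control period).
- env.read_camera(name): name is "scene" or "top" or "wrist"; returns the picture (384x512x3 uint8, blue, green, red); there is no depth.
- env.get_calibration(name): a dict with "K" (3x3 intrinsics, pixels), "extrinsics" (4x4, takes a point from world to camera coordinates). Camera axes: x right, y up, looking along -z (the intrinsics and any distortion apply to the point x, -y, -z); pixel columns grow to the right and rows downward; lengths in mm; the calibration is good to about 2 mm. The wrist camera is an equidistant fisheye: a pixel r from the principal point sees the ray r / f radians off the axis. A picture is of the moment at which its call begins: read the wrist's pose just before it. get_calibration takes no time and is no camera call; for the wrist camera it gives the pose at the moment of the call.
- env.job_done(): hands the job in; it is judged then, once.
The state is a dict: "t": time; "joints": joint angles; "qvel": joint speeds; "tau": joint torques, N m; "eef_pos": TCP position; "tcp_rot": TCP orientation; "ft_force": force on the tool from outside, world axes, zero at the start; "moment": the same for the moment, N m; "opening": opening from 0.0 (shut) to 1.0 (fully open); "grip_force": force on a finger pad.
Only numpy, scipy, OpenCV 4.12 (cv2) and the standard library are available. Lean on these libraries where they do the work, as an engineer would, in place of code of your own. Each camera call takes 0.05 s, during which the arm holds its last target. There are 200 camera calls.

## Working session

There is one attempt and no reset: what is moved stays moved. The work goes in short steps, Python scripts to look and compute and a tool call to move; the robot and the scene stay as the last step left them, time stands still between calls to the robot, and variables do not carry over. Pictures are saved under pics/ and viewed, at most 10 in all, crops included, and the job is handed in when it is done.

Besides the shell and the picture viewer there is one more tool, called after "Call:" as name([rows], argument=value, ...), one row to a line, values as JSON. step_arm: Moves the arm, as the interface text tells. Its arguments: {"type":"object","properties":{"plan":{"type":"array"}},"required":["plan"]}

```bash
mkdir -p pics; cat > h.py <<'E'
import numpy as np, cv2
from cell import env
def ray(name,u,v,cal=None):
    c=cal or env.get_calibration(name);K=np.array(c["K"]);T=np.array(c["extrinsics"])
    x=(u-K[0,2])/K[0,0];y=(v-K[1,2])/K[1,1]
    if name=="wrist":
        r=np.hypot(x,y);s=np.sin(r)/r if r>1e-9 else 1
        d=np.array([x*s,-y*s,-np.cos(r)])
    else: d=np.array([x,-y,-1.])
    R=T[:3,:3];return -R.T@T[:3,3],R.T@d
def onplane(name,u,v,z,cal=None):
    o,d=ray(name,u,v,cal);return o+d*(z-o[2])/d[2]
def tri(r1,r2):
    (a,d),(b,e)=r1,r2
    s=np.linalg.lstsq(np.c_[d,-e],b-a,rcond=None)[0]
    p,q=a+d*s[0],b+e*s[1];return (p+q)/2,np.linalg.norm(p-q)
def blobs(im,lo,hi,amin=20):
    m=cv2.inRange(cv2.cvtColor(im,cv2.COLOR_BGR2HSV),lo,hi)
    n,l,s,c=cv2.connectedComponentsWithStats(m)
    return [(s[i].tolist(),c[i].round(1).tolist()) for i in range(1,n) if s[i,4]>=amin]
E
python3 - <<'E'
from h import *
s=env.state();print({k:np.round(v,3).tolist() for k,v in s.items()})
ims=[]
for n in("scene","top"):
    im=env.read_camera(n);cv2.imwrite(f"pics/{n}0.png",im);ims.append(im)
    print(n,"yel",blobs(im,(20,120,100),(35,255,255)))
    c=env.get_calibration(n);T=np.array(c["extrinsics"]);print((-T[:3,:3].T@T[:3,3]).round(),np.round(c["K"],1).tolist(), {k:v for k,v in c.items() if k not in("K","extrinsics")})
E
```

```text
{'t': 0.0, 'joints': [1.135, 0.492, 1.559, -0.0, 1.092, -0.106], 'qvel': [-0.0, -0.001, 0.0, -0.002, 0.0, -0.001], 'tau': [0.002, -61.265, -25.817, 0.069, 0.048, -0.0], 'eef_pos': [202.307, 591.094, 214.066], 'tcp_rot': [-3.141, -0.0, 2.812], 'ft_force': [0.309, 0.09, -0.235], 'moment': [0.066, 0.035, -0.011], 'grip_force': 0.0, 'opening': 1.006}
scene yel [([480, 125, 7, 5, 23], [483.1, 126.9]), ([240, 180, 8, 13, 75], [243.6, 186.0]), ([329, 356, 54, 28, 214], [351.7, 368.3])]
[ 106. -977.  770.] [[488.1, 0.0, 252.0], [0.0, 488.1, 193.8], [0.0, 0.0, 1.0]] {}
top yel [([248, 184, 8, 8, 48], [251.7, 187.4])]
[ 315.   21. 1242.] [[410.3, 0.0, 266.8], [0.0, 410.3, 185.6], [0.0, 0.0, 1.0]] {}
```

View pics/scene0.png

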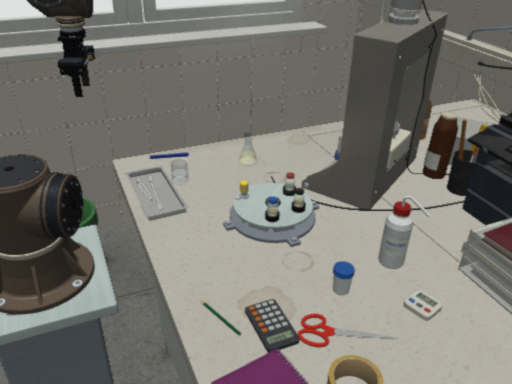

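View pics/top0.png

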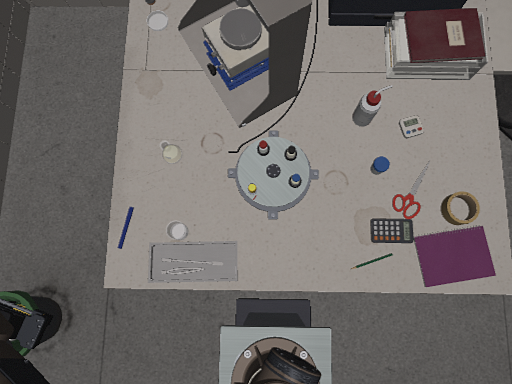

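The scene view shows the yellow knob at (244,186) and the carousel at about (273,210), with a tall stand behind it. The top view shows the knob at (252,187) and the carousel centre near (273,172). The vials are at (263,146), (291,153) and (295,181), the beaker at (178,231), the flask at (170,153) and the pot at (381,164).

```bash
python3 - <<'E'
from h import *
t=cv2.imread("pics/top0.png");s=cv2.imread("pics/scene0.png")
k,e=tri(ray("top",251.7,187.4),ray("scene",243.6,186.0));print("knob tri",k.round(1),e.round(1))
print("knob top @z85-92",onplane("top",251.7,187.4,88).round(1))
# turntable rim: ellipse of the light bluish disc
g=cv2.cvtColor(t,cv2.COLOR_BGR2HSV);print(g[165,255],g[200,273],g[120,300],t[165,255])
m=cv2.inRange(g,(80,12,120),(110,80,255));m[:110]=0;m[230:]=0;m[:,:220]=0;m[:,330:]=0
m=cv2.morphologyEx(m,cv2.MORPH_OPEN,np.ones((3,3)))
c=max(cv2.findContours(m,0,1)[0],key=cv2.contourArea);h=cv2.convexHull(c)
print("ell",cv2.fitEllipse(h))
P=np.array([onplane("top",*p[0],46) for p in h.astype(float)])[:,:2]
(x,y),r=cv2.minEnclosingCircle(P.astype(np.float32));print("disc",x,y,r)
A=np.c_[2*P,np.ones(len(P))];q=np.linalg.lstsq(A,(P**2).sum(1),rcond=None)[0];print("fit",q[:2],np.sqrt(q[2]+q[:2]@q[:2]))
d=k[:2]-q[:2];print("knob rad",np.hypot(*d),"ang",np.degrees(np.arctan2(d[1],d[0])))
for n,u,v,z in(("red",263,145,106),("black",291,152,106),("blue",295,180,106),("beaker",178,230,70),("flask",170,152,90),("pot",381,164,66),("standnear",240,126,0),("columnnear",241,127,0)):
    print(n,onplane("top",u,v,z).round()[:2])
cv2.imwrite("pics/crop.png",np.hstack([cv2.resize(t[100:230,200:330],(400,400),interpolation=2),cv2.resize(s[160:250,210:330],(400,400),interpolation=2)]))
E
```

```text
knob tri [543.2  75.4  78.4] 0.7
knob top @z85-92 [541.   75.1  88. ]
[ 90  10 157] [ 90  10 154] [ 16  22 154] [157 157 151]Traceback (most recent call last):
  File "<stdin>", line 9, in <module>
ValueError: max() iterable argument is empty
```

```bash
python3 - <<'E'
from h import *
t=cv2.imread("pics/top0.png");s=cv2.imread("pics/scene0.png")
k=np.array([542,75.])
g=cv2.cvtColor(t,cv2.COLOR_BGR2HSV)
m=cv2.inRange(g,(80,5,140),(100,40,200));m[:110]=0;m[230:]=0;m[:,:220]=0;m[:,330:]=0
m=cv2.morphologyEx(m,cv2.MORPH_OPEN,np.ones((3,3)))
c=max(cv2.findContours(m,0,1)[0],key=cv2.contourArea);h=cv2.convexHull(c)
P=np.array([onplane("top",*p[0],46) for p in h.astype(float)])[:,:2]
A=np.c_[2*P,np.ones(len(P))];q=np.linalg.lstsq(A,(P**2).sum(1),rcond=None)[0];print("fit",q[:2],np.sqrt(q[2]+q[:2]@q[:2]))
d=k[:2]-q[:2];print("knob rad",np.hypot(*d),"ang",np.degrees(np.arctan2(d[1],d[0])))
for n,u,v,z in(("red",263,145,106),("black",291,152,106),("blue",295,180,106),("beaker",178,230,70),("flask",170,152,90),("pot",381,164,66),("standnear",240,126,0)):
    p=onplane("top",u,v,z)[:2];print(n,p.round(),(np.hypot(*(p-q[:2]))).round(1),np.degrees(np.arctan2(*(p-q[:2])[::-1])).round())
cv2.imwrite("pics/crop.png",np.hstack([cv2.resize(t[100:230,200:330],(400,400),interpolation=2),cv2.resize(s[160:250,210:330],(400,300),interpolation=2).repeat(1,0)[:300].copy() if 0 else cv2.resize(s[150:270,210:330],(400,400),interpolation=2)]))
E
```

```text
fit [601.28067249  14.81213058] 106.58429313404869
knob rad 84.47945168255968 ang 134.5649268387673
red [662.  44.] 67.9 26.0
black [642. -36.] 65.7 -51.0
blue [560. -48.] 74.9 -123.0
beaker [418. 284.] 325.6 124.0
flask [643. 316.] 303.6 82.0
pot [ 621. -304.] 319.2 -87.0
standnear [757. 121.] 188.2 34.0
```

View pics/crop.png

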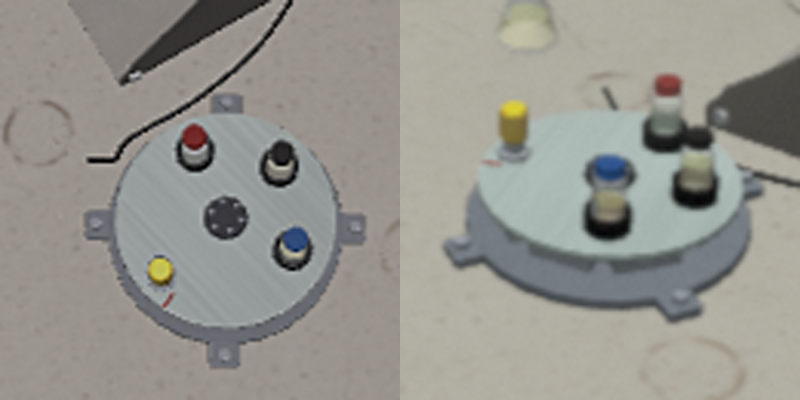

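The crop confirms the plunger at about 135° on the robot's left-front side, with the vials on the far side. Counterclockwise swings it towards the robot, so I'm moving to hover over the knob.

Call:
step_arm([
  [[-490, -378, 0, 26.5, 1], [-490, -378, 0, 26.5, 1], [-490, -378, 0, 26.5, 1], [-490, -378, 0, 26.5, 1], [-490, -378, 0, 26.5, 1], [-490, -378, 0, 26.5, 1], [-490, -378, 0, 26.5, 1], [-490, -378, 0, 26.5, 1]],
])

```text
t: 0.77
eef_pos: [386.7, 311.4, 214.6]
tcp_rot: [-3.141, -0.0, 2.35]
ft_force: [1.4, -0.1, -0.8]
opening: 1.001
grip_force: 0.0
```

```bash
cat >> h.py <<'E'
def goto(x,y,z,yang=None):
    s=env.state();p=np.array(s["eef_pos"]);a=s["tcp_rot"][2]
    D=np.array([x,y,z])-p;c,sn=np.cos(a),np.sin(a)
    print("at",p.round(1),"yaxis",round(np.degrees(a)-90,1),"shift",np.round([D[0]*c+D[1]*sn,D[0]*sn-D[1]*c,-D[2]],1),
      "turn",None if yang is None else round(np.degrees(a)-90-yang,1))
E
python3 -c "
from h import *
goto(542,75,150,44.6)"
```

```text
at [386.7 311.4 214.6] yaxis 44.6 shift [-277.3  -55.5   64.6] turn 0.0
```

Call:
step_arm([
  [[-277, -55, 64, 0, 1], [-277, -55, 64, 0, 1], [-277, -55, 64, 0, 1], [-277, -55, 64, 0, 1], [-277, -55, 64, 0, 1], [-277, -55, 64, 0, 1], [-277, -55, 64, 0, 1], [-277, -55, 64, 0, 1]],
])

```text
t: 1.43
eef_pos: [544.1, 72.5, 148.8]
tcp_rot: [-3.141, -0.0, 2.345]
ft_force: [-0.8, -0.0, -0.2]
opening: 0.999
grip_force: 0.0
```

```bash
python3 - <<'E'
from h import *
goto(542,75,150,44.6)
c=env.get_calibration("wrist");im=env.read_camera("wrist");cv2.imwrite("pics/w1.png",im)
print(np.round(c["K"],1).tolist())
for s,ce in blobs(im,(20,120,80),(35,255,255)): print(s,ce,onplane("wrist",*ce,88,c).round(1),onplane("wrist",*ce,80,c).round(1))
E
```

```text
at [544.1  72.5 148.8] yaxis 44.4 shift [ 3.2  0.3 -1.2] turn -0.2
[[297.3, 0.0, 253.0], [0.0, 297.3, 192.0], [0.0, 0.0, 1.0]]
[239, 184, 28, 33, 703] [252.5, 200.4] [540.5  76.4  88. ] [542.4  74.4  80. ]
[393, 266, 13, 40, 172] [400.7, 288.1] [719.8 114.6  88. ] [727.9 113.9  80. ]
[101, 269, 11, 37, 135] [104.9, 288.0] [ 498.4 -101.7   88. ] [ 498.9 -109.9   80. ]
[366, 370, 6, 14, 44] [368.5, 376.1] [820.2   7.1  88. ] [831.8   2.7  80. ]
```

View pics/w1.png

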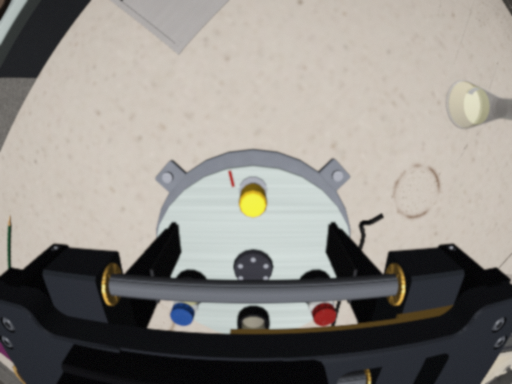

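The wrist view shows the knob at (252,200), centred between the fingers, with the hub directly below it at (252,265). The yaw is right, so I'm descending.

Call:
step_arm([
  [[4, 0.3, 20, 0, 1], [4, 0.3, 40, 0, 1], [4, 0.3, 60, 0, 1], [4, 0.3, 75, 0, 0.6], [4, 0.3, 85, 0, 0.2], [4, 0.3, 87, 0, -0.1], [4, 0.3, 87, 0, -0.3], [4, 0.3, 87, 0, -0.3]],
])

```text
t: 2.15
eef_pos: [539.1, 80.8, 64.3]
tcp_rot: [3.141, 0.0, 2.35]
ft_force: [-0.2, -0.1, -0.5]
opening: 0.706
grip_force: 0.0
```

```bash
python3 - <<'E'
from h import *
goto(541.5,75.5,62,44.6);print(env.state()["opening"])
c=env.get_calibration("wrist");im=env.read_camera("wrist");cv2.imwrite("pics/w2.png",im)
for s,ce in blobs(im,(20,120,80),(35,255,255),200): print(s,ce)
E
```

```text
at [539.1  80.8  64.3] yaxis 44.6 shift [-5.4 -2.1  2.3] turn 0.0
0.7061591565511595
[229, 234, 39, 47, 1551] [248.3, 259.0]
```

View pics/w2.png

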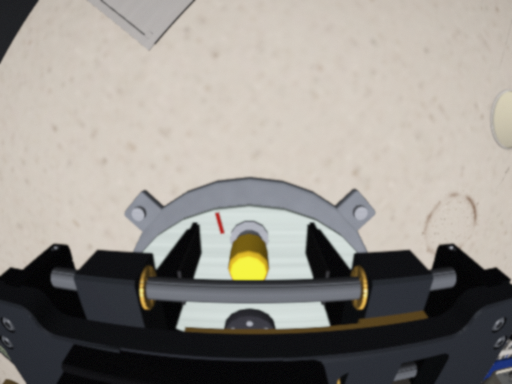

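The knob is at (248,259), about 2 mm off to the left. I'm correcting that while the fingers close to a loose gap.

Call:
step_arm([
  [[-5.4, -2.1, 2, 0, -0.3], [-5.4, -2.1, 2, 0, -0.3], [-5.4, -2.1, 2, 0, -0.3], [-5.4, -2.1, 2, 0, -0.3], [-5.4, -2.1, 2, 0, -0.3]],
])

```text
t: 2.62
eef_pos: [541.2, 75.1, 61.8]
tcp_rot: [3.141, 0.0, 2.349]
ft_force: [0.3, -0.3, 1.2]
opening: 0.362
grip_force: 0.0
```

```bash
python3 - <<'E'
from h import *
goto(541.5,75.5,62,44.6);print(env.state()["opening"],env.state()["ft_force"])
c=env.get_calibration("wrist");im=env.read_camera("wrist")
for s,ce in blobs(im,(20,120,80),(35,255,255),200): print(s,ce)
E
```

```text
at [541.2  75.1  61.8] yaxis 44.6 shift [ 0.1  0.5 -0.2] turn -0.0
0.3621496896740301 [ 0.29707162 -0.3070892   1.21750894]
[232, 227, 41, 54, 1730] [252.4, 254.6]
```

Centred (252.4). Now grip.

Call:
step_arm([
  [[0, 0, 0, 0, -0.45], [0, 0, 0, 0, -0.6], [0, 0, 0, 0, -0.6], [0, 0, 0, 0, -0.6]],
])

```text
t: 3.0
eef_pos: [541.2, 75.2, 61.6]
tcp_rot: [3.142, -0.0, 2.349]
ft_force: [-0.9, -0.0, 1.4]
opening: 0.242
grip_force: 30.0
```

Call:
step_arm([
  [[0, 0, -2, 0, -0.8], [0, 0, -4, 0, -0.8], [0, 0, -6, 0, -0.8], [0, 0, -8, 0, -0.8], [0, 0, -10, 0, -0.8], [0, 0, -12, 0, -0.8], [0, 0, -12, 0, -0.8], [0, 0, -12, 0, -0.8]],
])

```text
t: 3.67
eef_pos: [541.1, 75.2, 73.6]
tcp_rot: [-3.142, -0.0, 2.349]
ft_force: [1.3, -0.9, -9.0]
opening: 0.246
grip_force: 30.0
```

Gripped and lifted 12 mm, with a spring reading of 9 N. Now I'll turn along the arc, 18° per call.

Call:
step_arm([
  [[-0.05, -3, 0, -2, -0.8], [-0.26, -6.7, 0, -4.5, -0.8], [-0.63, -10.4, 0, -7, -0.8], [-1.2, -14, 0, -9.5, -0.8], [-1.9, -17.7, 0, -12, -0.8], [-2.7, -21.3, 0, -14.5, -0.8], [-3.7, -24.9, 0, -17, -0.8], [-4.2, -26.3, 0, -18, -0.8]],
])

```text
t: 4.33
eef_pos: [525.0, 53.5, 73.5]
tcp_rot: [-3.141, -0.001, 2.665]
ft_force: [-0.9, 0.6, -9.3]
opening: 0.245
grip_force: 30.0
```

Call:
step_arm([
  [[-0.05, -3, 0, -2, -0.8], [-0.26, -6.7, 0, -4.5, -0.8], [-0.63, -10.4, 0, -7, -0.8], [-1.2, -14, 0, -9.5, -0.8], [-1.9, -17.7, 0, -12, -0.8], [-2.7, -21.3, 0, -14.5, -0.8], [-3.7, -24.9, 0, -17, -0.8], [-4.2, -26.3, 0, -18, -0.8]],
])

```text
t: 5.0
eef_pos: [516.3, 28.2, 73.4]
tcp_rot: [-3.142, -0.002, 2.979]
ft_force: [-3.6, -0.1, -8.7]
opening: 0.248
grip_force: 30.0
```

```bash
python3 - <<'E'
from h import *
s=env.state();p=np.array(s["eef_pos"][:2]);C=np.array([541.2,75.2])-85*np.array([np.cos(np.radians(134.6)),np.sin(np.radians(134.6))])
d=p-C;print(C,np.hypot(*d),np.degrees(np.arctan2(d[1],d[0]))-134.6,np.degrees(s["tcp_rot"][2]),s["ft_force"],s["eef_pos"])
E
```

```text
[600.8830095   14.67778609] 85.67581989868812 36.312131456111416 170.67147730622426 [-3.64510323 -0.0662699  -8.70703035] [516.28265487  28.21019572  73.41681503]
```

Call:
step_arm([
  [[0, 0, 1, 0, -0.8], [0, 0, 2, 0, -0.8], [0, 0, 3, 0, -0.8], [0, 0, 3, 0, -0.8], [0, 0, 3, 0, -0.38], [0, 0, 3, 0, -0.38], [0, 0, 3, 0, -0.38]],
])

```text
t: 5.58
eef_pos: [518.2, 28.5, 71.3]
tcp_rot: [3.141, 0.003, 2.977]
ft_force: [-0.5, -0.1, 0.4]
opening: 0.307
grip_force: 0.0
```

```bash
cat >> h.py <<'E'
def look(save=None):
    s=env.state();p=np.array(s["eef_pos"]);C=np.array([600.9,14.7]);d=p[:2]-C
    im=env.read_camera("wrist")
    if save: cv2.imwrite(save,im)
    a=np.degrees(s["tcp_rot"][2])
    print("t",round(s["t"],2),"q",round(np.radians((np.degrees(np.arctan2(d[1],d[0]))-134.6)%360),3),"r",np.hypot(*d).round(1),"z",p[2].round(1),"yaw-q",round((a-np.degrees(np.arctan2(d[1],d[0])))%360,1),"F",np.round(s["ft_force"],1),"op",round(s["opening"],3))
    for st,ce in blobs(im,(20,120,80),(35,255,255),400): print("  knob",st,ce)
E
python3 -c "
from h import *
look('pics/w3.png')"
```

```text
t 5.58 q 0.626 r 83.8 z 71.3 yaw-q 0.1 F [-0.5 -0.1  0.4] op 0.307
  knob [233, 225, 41, 52, 1681] [252.9, 251.0]
```

View pics/w3.png

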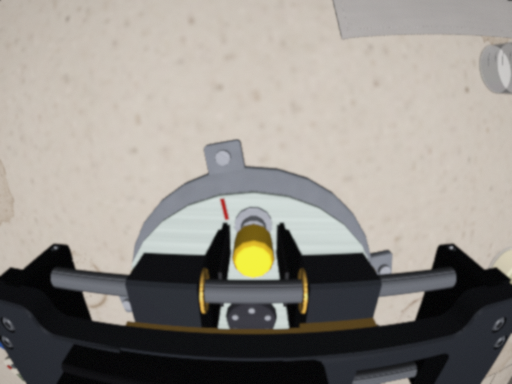

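Call:
step_arm([
  [[1, 0, 2, 0, -0.38], [1, 0, 4, 0, -0.38], [1, -1, 4, -0.7, -0.38], [1, -2, 4, -1.3, -0.38], [1, -3, 4, -2, -0.38], [0.9, -4, 4, -2.7, -0.38], [0.8, -5, 4, -3.4, -0.38], [0.8, -6, 4, -4, -0.38]],
])

```text
t: 6.3
eef_pos: [515.3, 22.6, 66.6]
tcp_rot: [3.141, -0.0, 3.049]
ft_force: [1.0, 2.0, -1.2]
opening: 0.314
grip_force: 0.7
```

```bash
python3 -c "
from h import *
look()"
```

```text
t 6.3 q 0.701 r 86.0 z 66.6 yaw-q 359.9 F [ 1.   2.  -1.2] op 0.314
  knob [238, 231, 43, 50, 1742] [258.2, 257.3]
```

Call:
step_arm([
  [[0, -1, 0, -0.7, -0.38], [0, -2, 0, -1.35, -0.38], [-0.05, -3, 0, -2, -0.38], [-0.1, -4, 0, -2.7, -0.38], [-0.15, -5, 0, -3.4, -0.38]],
])

```text
t: 6.77
eef_pos: [514.9, 17.6, 66.6]
tcp_rot: [3.141, -0.0, 3.108]
ft_force: [-0.5, 0.9, -0.3]
opening: 0.312
grip_force: 0.7
```

```bash
python3 -c "
from h import *
look()"
```

```text
t 6.77 q 0.759 r 86.0 z 66.6 yaw-q 360.0 F [-0.5  0.9 -0.3] op 0.312
  knob [238, 231, 43, 50, 1745] [258.2, 257.2]
```

The riding signature is stable at (258.2, 257.2). From here I'll go in 3 mm feel steps and check after each one.

Call:
step_arm([
  [[0, -1, 0, -0.7, -0.38], [0, -2, 0, -1.35, -0.38], [-0.05, -3, 0, -2, -0.38]],
])

```text
t: 7.07
eef_pos: [514.9, 14.6, 66.7]
tcp_rot: [3.141, 0.0, -3.14]
ft_force: [0.2, 1.2, 0.0]
opening: 0.309
grip_force: 0.8
```

```bash
python3 -c "
from h import *
look()"
```

```text
t 7.07 q 0.794 r 86.0 z 66.7 yaw-q 360.0 F [0.2 1.2 0. ] op 0.309
  knob [238, 231, 43, 50, 1750] [258.2, 257.1]
```

Call:
step_arm([
  [[0, -1, 0, -0.7, -0.38], [0, -2, 0, -1.35, -0.38], [-0.05, -3, 0, -2, -0.38]],
])

```text
t: 7.37
eef_pos: [515.0, 11.6, 66.6]
tcp_rot: [3.141, 0.0, -3.105]
ft_force: [-0.0, 0.9, 0.0]
opening: 0.31
grip_force: 0.8
```

```bash
python3 -c "
from h import *
look()"
```

```text
t 7.37 q 0.829 r 86.0 z 66.6 yaw-q 360.0 F [-0.   0.9  0. ] op 0.31
  knob [238, 231, 43, 50, 1751] [258.2, 257.1]
```

Call:
step_arm([
  [[0, -1, 0, -0.7, -0.38], [0, -2, 0, -1.35, -0.38], [-0.05, -3, 0, -2, -0.38]],
])

```text
t: 7.67
eef_pos: [515.1, 8.6, 66.6]
tcp_rot: [3.141, 0.0, -3.071]
ft_force: [1.0, 1.2, 0.3]
opening: 0.31
grip_force: 0.8
```

```bash
python3 -c "
from h import *
look()"
```

```text
t 7.67 q 0.864 r 86.0 z 66.6 yaw-q 360.0 F [1.  1.2 0.3] op 0.31
  knob [238, 231, 43, 50, 1755] [258.2, 257.0]
```

Call:
step_arm([
  [[0, -1, 0, -0.7, -0.38], [0, -2, 0, -1.35, -0.38], [-0.05, -3, 0, -2, -0.38]],
])

```text
t: 7.97
eef_pos: [515.4, 5.6, 66.6]
tcp_rot: [3.141, -0.0, -3.036]
ft_force: [0.1, 1.6, 0.0]
opening: 0.313
grip_force: 0.7
```

```bash
python3 -c "
from h import *
look()"
```

```text
t 7.97 q 0.898 r 86.0 z 66.6 yaw-q 360.0 F [0.1 1.6 0. ] op 0.313
  knob [238, 231, 43, 50, 1755] [258.2, 257.0]
```

Call:
step_arm([
  [[0, -1, 0, -0.7, -0.38], [0, -2, 0, -1.35, -0.38], [-0.05, -3, 0, -2, -0.38]],
])

```text
t: 8.27
eef_pos: [515.7, 2.6, 66.6]
tcp_rot: [3.141, -0.0, -3.001]
ft_force: [-0.2, 1.3, 0.4]
opening: 0.314
grip_force: 0.8
```

```bash
python3 -c "
from h import *
look()"
```

```text
t 8.27 q 0.934 r 86.0 z 66.6 yaw-q 360.0 F [-0.2  1.3  0.4] op 0.314
  knob [238, 231, 43, 50, 1754] [258.2, 257.0]
```

Call:
step_arm([
  [[0, -1, 0, -0.7, -0.38], [0, -2, 0, -1.35, -0.38], [-0.05, -3, 0, -2, -0.38]],
])

```text
t: 8.57
eef_pos: [516.2, -0.4, 66.6]
tcp_rot: [3.141, -0.0, -2.966]
ft_force: [0.7, 0.9, 0.6]
opening: 0.308
grip_force: 0.7
```

```bash
python3 -c "
from h import *
look()"
```

```text
t 8.57 q 0.968 r 86.1 z 66.6 yaw-q 360.0 F [0.7 0.9 0.6] op 0.308
  knob [238, 231, 43, 50, 1757] [258.2, 256.9]
```

Call:
step_arm([
  [[0, -1, 0, -0.7, -0.38], [0, -2, 0, -1.35, -0.38], [-0.05, -3, 0, -2, -0.38]],
])

```text
t: 8.87
eef_pos: [516.8, -3.3, 66.6]
tcp_rot: [3.141, -0.0, -2.931]
ft_force: [-0.3, 1.2, -1.1]
opening: 0.31
grip_force: 0.7
```

```bash
python3 -c "
from h import *
look()"
```

```text
t 8.87 q 1.003 r 86.0 z 66.6 yaw-q 0.0 F [-0.3  1.2 -1.1] op 0.31
  knob [238, 230, 43, 51, 1760] [258.2, 256.9]
```

Call:
step_arm([
  [[0, -1, 0, -0.7, -0.38], [0, -2, 0, -1.35, -0.38], [-0.05, -3, 0, -2, -0.38]],
])

```text
t: 9.17
eef_pos: [517.4, -6.2, 66.6]
tcp_rot: [3.141, -0.0, -2.896]
ft_force: [0.6, 1.3, 0.5]
opening: 0.309
grip_force: 0.8
```

```bash
python3 -c "
from h import *
look()"
```

```text
t 9.17 q 1.038 r 86.0 z 66.6 yaw-q 360.0 F [0.6 1.3 0.5] op 0.309
  knob [238, 230, 43, 51, 1763] [258.2, 256.8]
```

Call:
step_arm([
  [[0, -1, 0, -0.7, -0.38], [0, -2, 0, -1.35, -0.38], [-0.05, -3, 0, -2, -0.38]],
])

```text
t: 9.47
eef_pos: [518.2, -9.1, 66.6]
tcp_rot: [3.141, 0.0, -2.861]
ft_force: [-0.3, 1.2, 0.8]
opening: 0.312
grip_force: 0.7
```

```bash
python3 -c "
from h import *
look()"
```

```text
t 9.47 q 1.073 r 86.0 z 66.6 yaw-q 360.0 F [-0.3  1.2  0.8] op 0.312
  knob [238, 230, 43, 51, 1765] [258.2, 256.7]
```

Call:
step_arm([
  [[0, -1, 0, -0.7, -0.38], [0, -2, 0, -1.35, -0.38], [-0.05, -3, 0, -2, -0.38]],
])

```text
t: 9.77
eef_pos: [519.2, -12.1, 66.6]
tcp_rot: [-3.142, 0.0, -2.826]
ft_force: [-0.6, 0.8, 0.6]
opening: 0.313
grip_force: 0.0
```

```bash
python3 -c "
from h import *
look()"
```

```text
t 9.77 q 1.109 r 86.0 z 66.6 yaw-q 359.9 F [-0.6  0.8  0.6] op 0.313
  knob [237, 224, 41, 52, 1630] [256.5, 249.9]
```

The knob has dropped: its row went from 257 to 250, its width from 43 to 41, and the push force is gone. I'll centre the fingers, open and lift away.

Call:
step_arm([
  [[0, 1, 0, 0, -0.38], [0, 1.5, 0, 0, 0], [0, 1.5, 0, 0, 0.2], [0, 1.5, 0, 0, 0.2], [0, 1.5, 0, 0, 0.2], [0, 1.5, -10, 0, 0.2], [0, 1.5, -30, 0, 0.2], [0, 1.5, -60, 0, 0.2]],
])

```text
t: 10.48
eef_pos: [517.6, -10.4, 126.3]
tcp_rot: [3.14, -0.003, -2.827]
ft_force: [0.4, 0.4, -0.6]
opening: 0.596
grip_force: 0.0
```

Call:
step_arm([
  [[0, 0, -10, 0, 0.5], [0, 0, -20, 0, 1], [0, 0, -20, 0, 1], [0, 0, -20, 0, 1], [0, 0, -20, 0, 1], [0, 0, -20, 0, 1]],
])

```text
t: 10.98
eef_pos: [518.2, -10.5, 145.6]
tcp_rot: [3.141, -0.002, -2.827]
ft_force: [-0.4, -0.9, 0.1]
opening: 0.961
grip_force: 0.0
```

```bash
python3 - <<'E'
from h import *
look("pics/w4.png")
s=env.state();c=env.get_calibration("wrist");im=cv2.imread("pics/w4.png")
sc=env.read_camera("scene");cv2.imwrite("pics/s4.png",sc)
B=[b for b in blobs(im,(20,120,80),(35,255,255),300)]
K=blobs(sc,(20,120,100),(35,255,255));print(K)
for k in K:
  if 200<k[1][0]<330 and k[1][1]<300:
    print(tri(ray("wrist",*B[0][1],c),ray("scene",*k[1])))
cv2.imwrite("pics/f4.png",np.hstack([cv2.resize(im,(400,300)),cv2.resize(sc[150:255,200:340],(400,300),interpolation=2)]))
E
```

```text
t 10.98 q 1.088 r 86.5 z 145.6 yaw-q 1.1 F [-0.4 -0.9  0.1] op 0.961
  knob [235, 189, 28, 34, 722] [248.8, 206.1]
[([480, 125, 7, 6, 24], [483.0, 127.0]), ([245, 198, 9, 13, 96], [248.6, 203.9]), ([329, 356, 54, 28, 212], [351.5, 368.2])]
(array([521.54215094, -12.52413969,  79.05806008]), np.float64(0.2541449762547049))
```

View pics/f4.png

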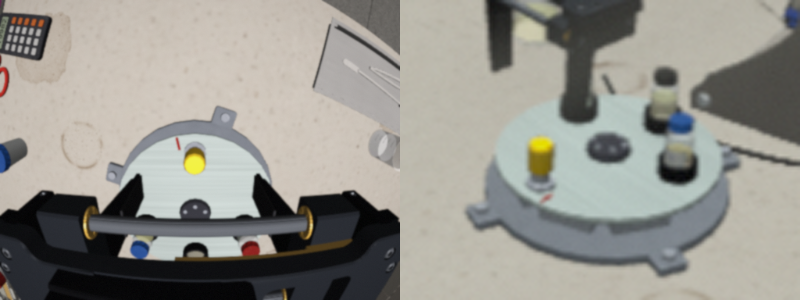

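The knob now triangulates at z = 79 mm, against 78 mm when home at the start, so the pin is home. The turntable is at about 1.1 rad. Black and blue vials stand upright in the scene crop, and red appears in its cup in the wrist view. The gripper is clear, so I'm handing in.

```bash
python3 -c "
from h import *
print(env.job_done())"
```

```text
the job is handed in; nothing more can be done
None
```

I turned the carousel counterclockwise to its next station, at about 1.1 rad, where the plunger dropped home by itself, the three vials still stand in their cups, and I handed the job in at about 11 s; no verdict was returned.

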